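Set the cut-off and hold the load test on a solar power box

TASK

A power cut is announced for tonight, so load-test the battery of the solar power box. While its black selector dial is still at off, turn the small grey set knob in front of the meter until the meter's red cut-off pointer points at the green block on the scale; then turn the selector dial clockwise past its first two clicks to the third, spring-loaded position and hold it there. Finish while still holding the dial against its spring, with the red pointer still on the green block and the other things on the table left where they stand.

Things in the scene. Friction and masses are not known exactly. Their poses are not given: they have to be found in the camera images.
- power_box: Home-solar power box, fixed, grey case 240 (x) x 320 (y) mm, flat black control deck on top 156 mm up. Origin: centre of its underside; x points from its front (operator) to its back, y to its left, z up. On the deck: meter bezel 105 x 130 mm, 14 mm high, centred at x 52, y 70 mm; set knob at x -68, y 70; selector dial at x -35, y -95; fuse cap 9 mm high at x 75, y -55.
- set_knob_grip (a point): Centre of the set knob's light grey bar, 32 long x 11 thick x 24 mm high: 12 mm below its top, 12 mm above a black skirt (34 mm wide), 18 mm above the deck. x lies along the bar and turns with the knob; z is the vertical turning axis. Turns stiffly (0.02 N m), stays where left; aligned, it is 0.8 rad from its stop.
- set_pointer (a joint): How far the red cut-off pointer is off the middle of the green block, rad: 0 = on it, positive = too far clockwise (right) seen from above. It follows the set knob in the same sense, 0.17 rad per rad of knob: turn the knob counter-clockwise from above to lower it. Starts at 0.12 to 0.32. It does not move with the dial.
- cutoff_mark (a point): Middle of the green block, 13 mm long, 8.5 mm wide (0.125 rad seen from the pivot, 68 mm away), on the scale of thin black ticks on the white meter face.
- meter_pivot (a point): Common pivot of the red cut-off pointer and the black needle, at the front edge of the meter face. Both are 60 mm long, point from here to the scale, away from the front of the box, and lie under a clear window 14 mm above the deck. The thin black needle rests at the left end; it reads the battery and swings right as the dial is turned.
- dial_grip (a point): Centre of the black selector dial's bar, 50 long x 13 thick x 26 mm high: 13 mm below its top, 13 mm above a black skirt (54 mm wide), 20 mm above the deck. x lies along the bar towards its white-lined nose and turns with the dial; z is the vertical turning axis.
- dial (a joint): Dial angle, rad, growing clockwise seen from above. 0 = off (white ring, nose 0.63 rad left of the box's x axis); clicks at 0.42 (one dot) and 0.84 (two), where it stays; third position 1.26 (three red dots); stop 1.38. Turning takes up to 0.15 N m; from the third a spring drives it back (0.13 N m) to the second when let go.
- brush: grey plastic scrubbing brush, 190 x 58 x 45 mm, lying; loose, to be left where it is. Origin: centre of its underside.
- tumbler: stainless tumbler, 74 mm wide, 125 mm tall, standing; loose, to be left where it is. Origin: centre of its underside.
- bottle: green glass bottle, 70 mm wide, 260 mm tall, standing; loose, to be left where it is. Origin: centre of its underside.
- shoe_tree_left: wooden shoe tree of a pair, 245 x 75 x 70 mm, lying; loose, to be left where it is. Origin: centre of its underside.
- shoe_tree_right: the other wooden shoe tree of the pair, the same size; loose, to be left where it is. Origin: centre of its underside.
- caddy: pale green plastic caddy with white lid, bail handle and latch, 178 x 248 x 162 mm; loose, to be left where it is. Origin: centre of its underside.
Things that resemble listed ones, but are neither listed nor needed, are in the scene too. What is shaped like the bottle but purple is not meant.

How it is judged:
On the way, in this order (a step that is already met when the one before it is completed fails the run):
1. with the dial at off, the red pointer points at the green block (value of joint set_pointer between -0.07 and 0.07 rad and value of joint dial below 0.2 rad), for 0.3 s.
2. the dial is held at its third position (value of joint dial above 1.14 rad and value of joint set_pointer between -0.07 and 0.07 rad), for 0.5 s.
At the end, for the whole second after the job is handed in: The fingers still hold the selector dial, at rest, at its third position (joint above 1.14 rad; touching it with more than 0.5 N), the red pointer is within 0.07 rad of the middle of the green block, and each of the six other things is within 30 mm of where it stood and has not tipped (all of step 2 and velocity of joint dial between -0.2 and 0.2 rad/s and contact force between the fingers and power_box above 0.5 N and distance of each of brush, tumbler, bottle, shoe_tree_left, shoe_tree_right, caddy from where it was at the start of the episode below 0.03 m and angle between each of brush, tumbler, bottle, shoe_tree_left, shoe_tree_right, caddy's own z axis and vertical below 0.3 rad); the arm keeps its last pose, push and grip.
It fails at once if one of the other things on the table is pushed away or tipped ((distance of brush from where it was at the start of the episode above 0.03 m or angle between brush's own z axis and vertical above 0.5 rad) or (distance of tumbler from where it was at the start of the episode above 0.03 m or angle between tumbler's own z axis and vertical above 0.5 rad) or (distance of bottle from where it was at the start of the episode above 0.03 m or angle between bottle's own z axis and vertical above 0.5 rad) or (distance of shoe_tree_left from where it was at the start of the episode above 0.03 m or angle between shoe_tree_left's own z axis and vertical above 0.5 rad) or (distance of shoe_tree_right from where it was at the start of the episode above 0.03 m or angle between shoe_tree_right's own z axis and vertical above 0.5 rad) or (distance of caddy from where it was at the start of the episode above 0.03 m or angle between caddy's own z axis and vertical above 0.5 rad)).
It also fails if it takes over 58 s, if anything falls off the work surface, if the arm or the gripper's body presses on something with over 40 N, if the wrist force passes 120 N, or if a joint passes its speed limit or range.

ROBOT

A 6-joint arm with a two-finger parallel gripper is mounted at the origin on the work surface. World frame = base frame: x ahead of the robot, y to its left, z up, the work surface at z = 0. Lengths are in m, angles in rad, forces in N, time in s.
With the tool pointing down it reaches from about 0.375 to 0.9 m from the base axis. Payload 3.1 kg.
Tool frame: the origin (TCP) lies on the mounting face of the last link; the fingertips stand 182 mm ahead of it and the grasp point (between the pads) lies 164 mm ahead of it; z points along the fingers, y is the direction in which the jaws open and shut (so a half turn about z gives the same grasp; the last joint's range is limited). The gripper opens to 87 mm and grips with 3 to 60 N. Pads are 19 mm wide; open, the fingers measure 117 mm over their backs; the gripper's body (75 mm by 190 mm) begins 51 mm behind the grasp point.
Start: joints at [-1.369, 0.527, 1.433, -0, 1.181, -0.178], TCP at [0.232, -0.58, 0.405] pointing down, gripper open.
Joint ranges: [-3.08, 3.08], [-0.75, 2.2], [0.22, 2.44], [-1.43, 4.57], [0, 2.65], [-2.85, 2.85]. Speed limits (rad/s): [2.79, 2.79, 3.14, 3.14, 3.14, 3.14].

INTERFACE

Orientations are given as a unit quaternion [x, y, z, w].
In Python, from rig import robot, camera, camera_model gives the robot as it stands.
- The arm moves only by the tool drive_tool, never from a script. Its argument "plan" is a list that holds one entry, the list of rows, each a list of 6 numbers: the shift along the world's x, y, z in units of 2.5 cm (1.0 is 2.5 cm), then the turn, a rotation vector about the world's x, y, z in units of 6 degrees (1.0 is 6 degrees). A call has 1 to 8 rows; each row shifts and turns the commanded pose from where the row before left it; what a row does not reach is not made up. A row lasts 1/8 s, in which the tool goes at most 62.5 mm and 10.7 degrees, less where a joint would pass 70% of its speed; a pose out of reach is approached as far as the arm can. A call with a number of a shift or a turn outside -1 to 1 is refused whole. A call with a gripper value outside its range is refused whole. "grip" is the closure, from 0 (fully open) to 1 (shut), set as the call begins (left out, the last holds). The fingers move at their own pace and stop on an object; "force" is the grip in N (left out, the last holds). Time passes only in rows, so rows that do not move let the fingers close. It gives the time, the measured TCP pose, the force and the opening at its end, in the units of the state.
- robot.get_obs(): the state, without advancing time (a new reading comes with each control period).
- camera(name): name is "scene" or "top"; returns the picture (420x560x3 uint8, red, green, blue); there is no depth.
- camera_model(name): a dict with "K" (3x3 intrinsics, pixels), "k1" (the pictures are not rectified: a ray, as slopes to the right and down, at radius r is drawn at 1 + k1 r^2 times it, then the intrinsics apply), "world_to_cam" (4x4, takes a point from world to camera coordinates). Camera axes: x right, y up, looking along -z (the intrinsics and any distortion apply to the point x, -y, -z); pixel columns grow to the right and rows downward; lengths in m; the calibration is good to about 2 mm. A picture is of the moment at which its call begins. camera_model takes no time and is no camera call.
- robot.hand_in(): hands the job in, once; it reports no verdict.
The state is a dict: "time": time; "q": joint angles; "joint_velocities": joint speeds; "joint_torque": joint torques, N m; "position": TCP position; "tool_rot": TCP orientation; "ft_force": force on the tool from outside, world axes, zero at the start; "moment": the same for the moment, N m; "grip_width": finger opening in m.
Only numpy, scipy, OpenCV 4.12 (cv2) and the standard library are available. Lean on these libraries where they do the work, as an engineer would, in place of code of your own. Each camera call takes 0.05 s, during which the arm holds its last target.

## Working session

There is one attempt and no reset: what is moved stays moved. The work goes in short steps, Python scripts to look and compute and a tool call to move; the robot and the scene stay as the last step left them, time stands still between calls to the robot, and variables do not carry over. Pictures are saved under pics/ and viewed, and the job is handed in when it is done.

Besides the shell and the picture viewer there is one more tool, called after "Request:" as name(argument=value, ...) on one line, values as JSON. drive_tool: Moves the arm, as the interface text tells. Shifts and turns lie within -1 to 1; 1 stands for 2.5 cm of shift or 6 degrees of turn. Its arguments: {"type":"object","properties":{"plan":{"type":"array","items":{"type":"array","items":{"type":"array","items":{"type":"number","minimum":-1,"maximum":1}}}},"grip":{"type":"number"},"force":{"type":"number"}},"required":["plan"]}

```bash
mkdir -p pics; ls; python3 - <<'E'
from rig import robot,camera,camera_model
import cv2
for n in("scene","top"):
    im=camera(n); cv2.imwrite(f"pics/{n}0.png",im[:,:,::-1])
    m=camera_model(n); print(n,m)
print(robot.get_obs())
E
```

```text
pics
scene {'K': array([[450.31751275,   0.        , 284.0323822 ],
       [  0.        , 450.31751275, 207.71810501],
       [  0.        ,   0.        ,   1.        ]]), 'k1': -0.10202681303807133, 'world_to_cam': array([[-0.13994069,  0.9901442 , -0.00557397,  0.11210542],
       [-0.76248748, -0.10417039,  0.63856196,  0.2381843 ],
       [ 0.63168778,  0.09361088,  0.76955023, -1.65036313],
       [ 0.        ,  0.        ,  0.        ,  1.        ]])}
top {'K': array([[471.1998487 ,   0.        , 284.45135071],
       [  0.        , 471.1998487 , 214.20302698],
       [  0.        ,   0.        ,   1.        ]]), 'k1': -0.07556337873561551, 'world_to_cam': array([[-0.00741386, -0.9999701 ,  0.00219844, -0.04337734],
       [ 0.98033458, -0.00683468,  0.19722425, -0.45436389],
       [-0.19720333,  0.0036174 ,  0.98035594, -1.58964127],
       [ 0.        ,  0.        ,  0.        ,  1.        ]])}
{'time': 0.1, 'q': array([-1.36849985e+00,  5.28384075e-01,  1.43379279e+00, -5.59221428e-05,
        1.18139561e+00, -1.78520138e-01]), 'joint_velocities': array([ 1.89177558e-03, -3.76578113e-04, -1.32909400e-03, -1.06405895e-03,
       -1.69647123e-04, -2.43302139e-05]), 'joint_torque': array([ 1.99979222e-04, -4.40984058e+01, -1.77151269e+01,  6.34230673e-02,
        5.33920771e-02, -4.09780080e-05]), 'position': array([ 0.23224451, -0.57990835,  0.40385653]), 'tool_rot': array([ 9.81924545e-01,  1.89270194e-01, -3.76233982e-05, -9.89531911e-04]), 'ft_force': array([-0.2885827 ,  0.7140359 ,  1.36641087]), 'moment': array([0.03105325, 0.00244688, 0.04236328]), 'grip_width': 0.08672765278761767}
```

View pics/scene0.png

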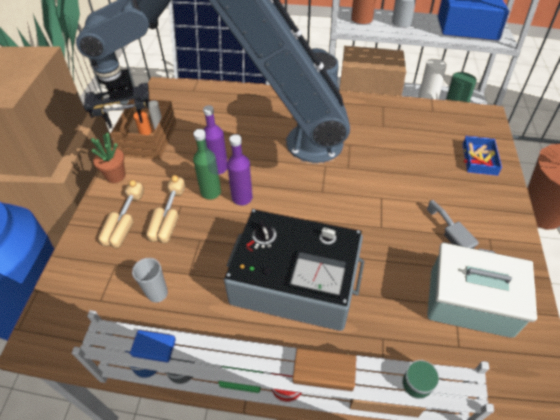

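View pics/top0.png

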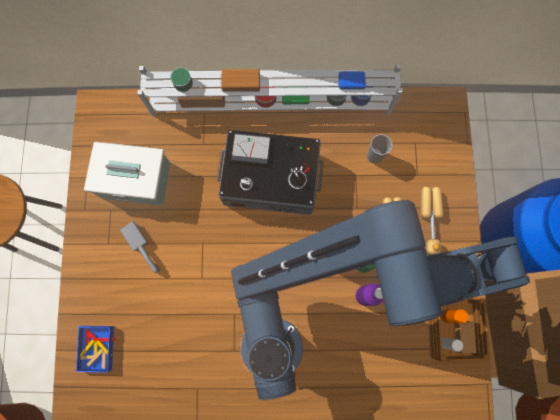

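The two views agree: the power box is at scene ~(297,268) and top ~(271,172), with its front towards the robot. The dial is at top (297,178), the set knob at (246,183) and the meter at (250,148). Three bottles stand left of the box in the scene view, one green and two purple, and the arm has to pass over them. Next I'll take close crops.

```bash
cat > h.py <<'E'
import numpy as np,cv2
from rig import robot,camera,camera_model
M={n:camera_model(n) for n in("scene","top")}
def ray(n,u,v):
    m=M[n];K=m["K"];x=(u-K[0,2])/K[0,0];y=(v-K[1,2])/K[1,1]
    p=cv2.undistortPoints(np.array([[[u,v]]],float),K,np.array([m["k1"],0,0,0.]))[0,0]
    W=m["world_to_cam"];R=W[:3,:3];c=-R.T@W[:3,3]
    return c,R.T@np.array([p[0],-p[1],-1.])
def onz(n,u,v,z):
    c,d=ray(n,u,v);return c+d*(z-c[2])/d[2]
def proj(n,P):
    m=M[n];W=m["world_to_cam"];p=W[:3,:3]@np.array(P)+W[:3,3]
    q=np.array([[p[0],-p[1],-p[2]]])
    r=cv2.projectPoints(q,np.zeros(3),np.zeros(3),m["K"],np.array([m["k1"],0,0,0.]))[0]
    return r[0,0]
def crop(n,im,x0,y0,x1,y1,s,name):
    c=cv2.resize(im[y0:y1,x0:x1,::-1],None,fx=s,fy=s,interpolation=cv2.INTER_CUBIC)
    for x in range((x0+9)//10*10,x1,10): cv2.putText(c,str(x),(int((x-x0+.5)*s),8),0,.3,(0,255,255))
    for y in range((y0+9)//10*10,y1,10): cv2.putText(c,str(y),(0,int((y-y0+.5)*s)),0,.3,(0,255,255))
    cv2.imwrite(name,c)
E
python3 - <<'E'
from h import *
a=cv2.imread("pics/top0.png")[:,:,::-1];crop("top",a,212,122,327,217,6.5,"pics/t1.png")
a=cv2.imread("pics/scene0.png")[:,:,::-1];crop("s",a,222,202,368,310,5.4,"pics/s1.png")
E
```

```text
(no output)
```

View pics/t1.png

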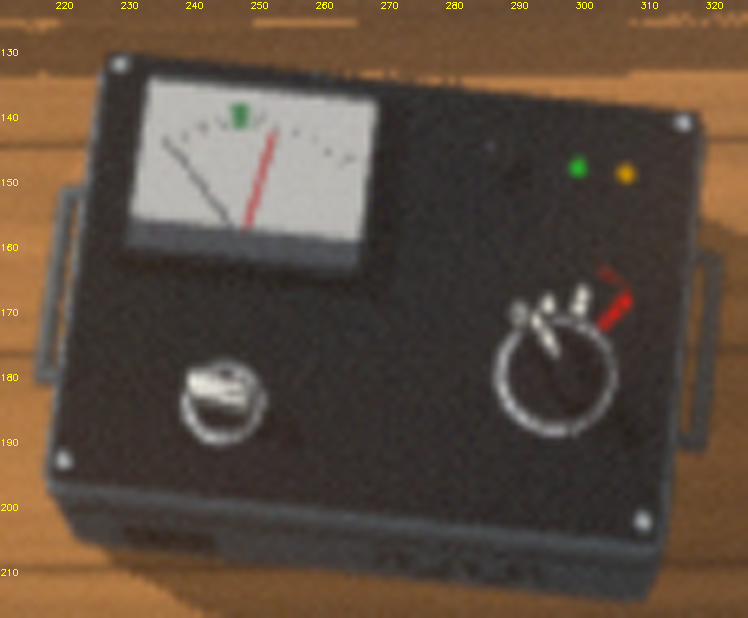

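View pics/s1.png

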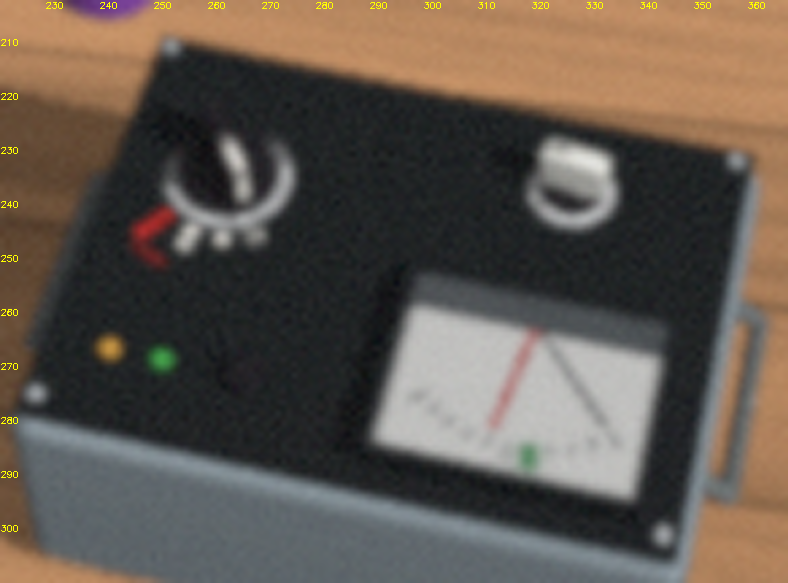

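```bash
cat >> h.py <<'E'
T=lambda x,y:(x/6.5+211.58,y/6.5+121.58)
S=lambda x,y:(x/5.4+221.6,y/5.4+201.6)
E
python3 - <<'E'
from h import *
# order: back-left, back-right, front-left, front-right
ts=[T(120,64),T(683,122),T(63,460),T(643,521)]
ss=[S(662,534),S(36,393),S(738,161),S(170,47)]
R={}
for n,L in(("top",ts),("scene",ss)):
    P=np.array([onz(n,*p,.157)[:2] for p in L]); c=P.mean(0)
    d=(P[0]+P[1]-P[2]-P[3]); l=(P[0]+P[2]-P[1]-P[3])
    print(n,P.round(4).tolist(),"c",c.round(4),"yaw",np.arctan2(d[1],d[0]).round(4),np.arctan2(-l[0],l[1]).round(4),np.hypot(*d)/2,np.hypot(*l)/2)
    R[n]=c
    print(" dims")
for nm,u in(("dial",T(556,376)),("knob",T(223.5,402)),("green",T(240,115)),("piv",T(247,228)),("redtip",T(272,133))):
    print(nm,onz("top",*u,.162)[:2].round(4))
for nm,u in(("dial",S(230,176)),("knob",S(574,190)),("green",S(528,457)),("piv",S(538,330)),("redtip",S(494,425))):
    print("sc",nm,onz("scene",*u,.162)[:2].round(4))
E
```

```text
top [[0.7163, 0.1343], [0.6825, -0.1557], [0.5057, 0.1593], [0.4723, -0.1311]] c [0.5942 0.0017] yaw -0.1174 -0.1153 0.21185770472206114 0.29217398188172117
 dims
scene [[0.7153, 0.1334], [0.6821, -0.1557], [0.505, 0.1587], [0.4713, -0.1321]] c [0.5934 0.0011] yaw -0.1156 -0.1147 0.21196644975228007 0.2918885401516347
 dims
dial [ 0.5462 -0.0885]
knob [0.5338 0.0786]
green [0.686  0.0716]
piv [0.6252 0.0675]
redtip [0.6761 0.0552]
sc dial [ 0.5514 -0.0872]
sc knob [0.5371 0.0797]
sc green [0.6873 0.0712]
sc piv [0.6196 0.0696]
sc redtip [0.6729 0.0544]
```

```bash
python3 - <<'E'
from h import *
from scipy.spatial.transform import Rotation as Ro
print("R",Ro.from_quat(robot.get_obs()["tool_rot"]).as_matrix().round(3))
a=cv2.imread("pics/scene0.png")[:,:,::-1];crop("s",a,60,60,280,290,2.6,"pics/s2.png")
# knob bar top face edges z=.186
for p,q in(((541,143),(612,155)),((541,165),(612,178))):
    A=onz("scene",*S(*p),.186);B=onz("scene",*S(*q),.186);print("edge",A[:2],B[:2],np.arctan2(*(B-A)[[1,0]]),np.hypot(*(B-A)[:2]))
# bottles caps z=.26 in scene
for u in((200,135),(208,113),(236,142)): print("cap",onz("scene",*u,.255)[:2].round(3))
for u in((208,190),(240,196)): print("base",onz("scene",*u,.0)[:2].round(3))
# knob mask
import cv2
for n,nm,c,z in(("top","top0",(245.9,182),.186),("scene","scene0",(328,233),.186)):
    im=cv2.imread(f"pics/{nm}.png"); pass
E
```

```text
R [[ 0.928  0.372 -0.   ]
 [ 0.372 -0.928  0.002]
 [ 0.    -0.002 -1.   ]]
edge [0.52903379 0.06152222] [0.53163167 0.09587224] 1.4953103627002868 0.034448124717616
edge [0.54214921 0.06267366] [0.54527236 0.09681888] 1.4795835346707482 0.034287751312746806
cap [ 0.292 -0.317]
cap [ 0.191 -0.319]
cap [ 0.309 -0.206]
base [ 0.28  -0.331]
base [ 0.292 -0.219]
```

View pics/s2.png

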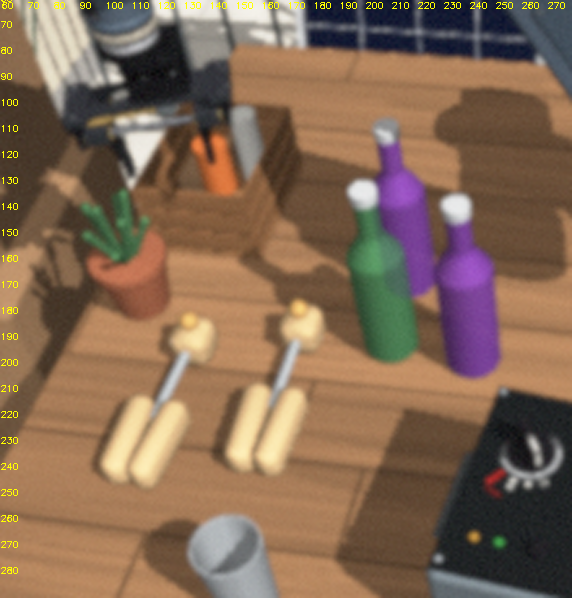

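The scene shows the green bottle at about (0.29, -0.32) and purple ones at (0.30, -0.21) and (0.19, -0.32), all clear of the box. I'll go over them with the fingertips above 0.30 m.

- **Lookalikes for the set knob:** the grey bar knob at top (246,183), the black dial at top (297,180), and the green and amber lamps at top (300,147) and (307,148). I choose the light grey bar in front of the meter.
- **Lookalikes for the dial:** the fuse cap, the lamps and the knob. I choose the dial with the white ring and dots.
- **Check of the choice:** the crops confirm both. The measured positions also match the box model to about 3 mm.

Request:
drive_tool(plan=[[[0, 0, 1, 0, 0, 0], [0, 0, 1, 0, 0, 0], [0, 0, 1, 0, 0, 0], [0, 0, 1, 0, 0, 0], [1, 0, 0, 0, 0, 1], [1, 0, 0, 0, 0, 1], [1, 1, 0, 0, 0, 1], [1, 1, 0, 0, 0, 1]]], grip=0.3)

```text
time: 1.1
position: [0.3329, -0.5296, 0.5039]
tool_rot: [0.921, 0.391, 0.0, -0.001]
ft_force: [-0.5, -0.8, 0.5]
grip_width: 0.0611
```

Request:
drive_tool(plan=[[[1, 1, 0, 0, 0, 1], [1, 1, 0, 0, 0, 1], [1, 1, 0, 0, 0, 1], [1, 1, 0, 0, 0, 1], [1, 1, 0, 0, 0, 1], [1, 1, 0, 0, 0, 1], [1, 1, 0, 0, 0, 0.4], [0, 1, 0, 0, 0, 0]]])

```text
time: 2.1
position: [0.5083, -0.329, 0.5039]
tool_rot: [0.741, 0.671, 0.0, -0.0]
ft_force: [-0.3, -0.2, -0.1]
grip_width: 0.061
```

Request:
drive_tool(plan=[[[0, 1, 0, 0, 0, 0], [0, 1, 0, 0, 0, 0], [0, 1, 0, 0, 0, 0], [0, 1, 0, 0, 0, 0], [0, 1, 0, 0, 0, 0], [0, 1, 0, 0, 0, 0], [0, 1, 0, 0, 0, 0], [0, 1, 0, 0, 0, 0]]])

```text
time: 3.1
position: [0.507, -0.1286, 0.5049]
tool_rot: [0.742, 0.671, 0.0, 0.0]
ft_force: [0.4, -0.1, -0.5]
grip_width: 0.0612
```

Request:
drive_tool(plan=[[[0, 1, 0, 0, 0, 0], [0, 1, 0, 0, 0, 0], [0, 1, 0, 0, 0, 0], [0, 1, 0, 0, 0, 0], [0, 1, 0, 0, 0, 0], [0, 1, 0, 0, 0, 0], [0, 0, 0, 0, 0, 0], [0, 0, 0, 0, 0, 0]]])

```text
time: 4.1
position: [0.5071, 0.0198, 0.5048]
tool_rot: [0.742, 0.671, -0.0, 0.0]
ft_force: [0.1, -0.7, -1.2]
grip_width: 0.0609
```

Request:
drive_tool(plan=[[[0.55, 1, 0, 0, 0, 0], [0.53, 1, 0, 0, 0, 0], [0, 0.36, -1, 0, 0, 0], [0, 0, -1, 0, 0, 0], [0, 0, -1, 0, 0, 0], [0, 0, -1, 0, 0, 0], [0, 0, 0, 0, 0, 0]]])

```text
time: 4.97
position: [0.5339, 0.0779, 0.403]
tool_rot: [0.742, 0.67, -0.002, -0.002]
ft_force: [-0.2, -0.3, 0.4]
grip_width: 0.0608
```

```bash
python3 - <<'E'
from h import *
o=robot.get_obs();print(o["position"],o["q"])
a=camera("scene");crop("s",a,222,172,368,280,5.4,"pics/s3.png")
E
```

```text
[0.53387341 0.07794539 0.40301181] [-6.21645063e-02  4.15749822e-01  1.64785855e+00 -3.54183744e-04
  1.08275420e+00  4.02982984e-02]
```

View pics/s3.png

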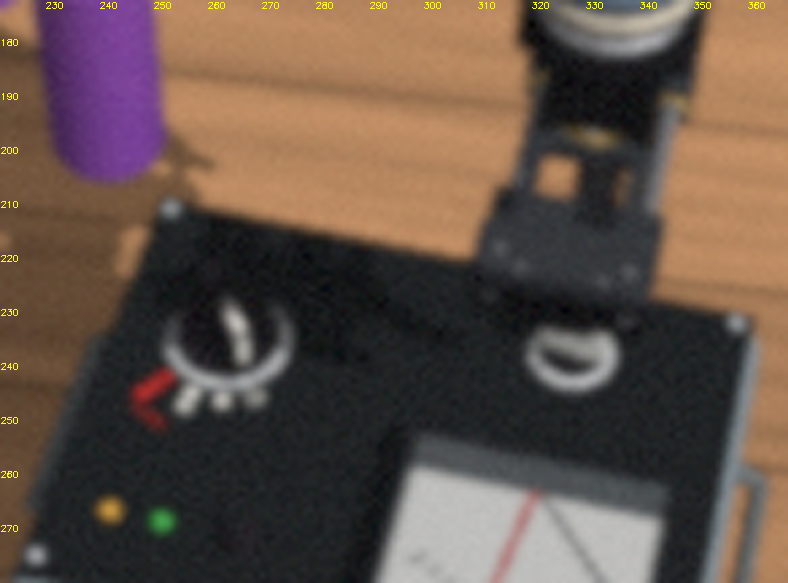

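The open fingers are centred above the set knob at scene (328,240), one in front and one behind. I'll descend and grip.

Request:
drive_tool(plan=[[[0, 0, -1, 0, 0, 0], [0, 0, -0.6, 0, 0, 0], [0, 0.04, -0.6, 0, 0, 0], [0, 0, 0, 0, 0, 0]]])

```text
time: 5.52
position: [0.5341, 0.0798, 0.3489]
tool_rot: [0.742, 0.671, -0.001, -0.001]
ft_force: [-0.8, 0.3, -1.0]
grip_width: 0.0612
```

Request:
drive_tool(plan=[[[0, 0, 0, 0, 0, 0], [0, 0, 0, 0, 0, 0], [0, 0, 0, 0, 0, 0], [0, 0, 0, 0, 0, 0], [0, 0, 0, 0, 0, 0]]], grip=1, force=15)

```text
time: 6.15
position: [0.5343, 0.0798, 0.3499]
tool_rot: [0.742, 0.671, 0.0, 0.0]
ft_force: [0.6, 0.6, 0.5]
grip_width: 0.0188
```

Request:
drive_tool(plan=[[[0, 0, 0, 0, 0, 0], [0, 0, 0, 0, 0, 0], [0, 0, 0, 0, 0, 0]]])

```text
time: 6.52
position: [0.5344, 0.0798, 0.3498]
tool_rot: [0.742, 0.671, 0.0, 0.0]
ft_force: [-0.9, 0.8, 1.3]
grip_width: 0.0107
```

It grips at 10.7 mm, matching the 11 mm bar. I'll turn counter-clockwise 72° first, then look.

Request:
drive_tool(plan=[[[0, 0, 0, 0, 0, 1], [0, 0, 0, 0, 0, 1], [0, 0, 0, 0, 0, 1], [0, 0, 0, 0, 0, 1], [0, 0, 0, 0, 0, 1], [0, 0, 0, 0, 0, 1]]])

```text
time: 7.28
position: [0.534, 0.0797, 0.3498]
tool_rot: [0.497, 0.868, -0.0, -0.0]
ft_force: [-1.5, -1.5, 1.4]
grip_width: 0.0112
```

Request:
drive_tool(plan=[[[0, 0, 0, 0, 0, 1], [0, 0, 0, 0, 0, 1], [0, 0, 0, 0, 0, 1], [0, 0, 0, 0, 0, 1], [0, 0, 0, 0, 0, 1], [0, 0, 0, 0, 0, 1], [0, 0, 0, 0, 0, 0]]])

```text
time: 8.15
position: [0.5337, 0.0794, 0.3498]
tool_rot: [0.206, 0.978, -0.001, -0.001]
ft_force: [-2.9, -2.9, 3.2]
grip_width: 0.011
```

```bash
cat > meter.py <<'E'
import sys
from h import *
a=camera("scene");b=camera("top");t=sys.argv[1]
crop("s",a,222,202,368,310,5.4,f"pics/{t}s.png");crop("t",b,212,122,327,217,6.5,f"pics/{t}t.png")
c,s=np.cos(-.1155),np.sin(-.1155);O=np.array([.5938,.0014])
def inbox(P): d=P[:2]-O;return np.array([c*d[0]+s*d[1],-s*d[0]+c*d[1]])
for n,im in(("scene",a),("top",b)):
    im=im.astype(int);r,g,bl=im[...,0],im[...,1],im[...,2]
    out={}
    for nm,mk in(("red",(r-g>35)&(r-bl>30)),("green",(g-r>20)&(g-bl>15))):
        P=[inbox(onz(n,u,v,.167)) for v,u in zip(*np.nonzero(mk))]
        P=np.array([p for p in P if 0.0<p[0]<.105 and .012<p[1]<.128])
        out[nm]=P
    if len(out["green"]) : G=out["green"].mean(0);print(n,"green",G.round(4),len(out["green"]))
    P=out["red"]
    if len(P)>4:
        v=cv2.fitLine(P.astype(np.float32),cv2.DIST_HUBER,0,.01,.01).ravel()
        if v[0]<0:v[:2]*=-1
        far=P[P[:,0]>P[:,0].mean()].mean(0)
        print(n,"red n",len(P),"mean",P.mean(0).round(4),"line ang",np.arctan2(v[1],v[0]).round(3),"xr",P[:,0].min().round(3),P[:,0].max().round(3))
        # lateral miss: line extended to green radius
        if len(out["green"]):
            k=(G[0]-v[2])/v[0];print("  line at green x: dy",(v[3]+k*v[1]-G[1]).round(4),"-> off rad",((G[1]-v[3]-k*v[1])/.068).round(3))
o=robot.get_obs();print(o["position"],o["tool_rot"],o["moment"],o["q"][5],o["time"])
E
python3 meter.py m1
```

```text
scene green [0.0872 0.08  ] 14
scene red n 14 mean [0.0489 0.0731] line ang 0.1 xr 0.025 0.071
  line at green x: dy -0.0031 -> off rad 0.046
top green [0.0861 0.0804] 2
[0.53376707 0.07936824 0.34979242] [ 2.06601245e-01  9.78424430e-01 -8.59689742e-04 -9.06024335e-04] [-0.64880223  0.43758373  0.07817031] -1.2128033172629025 8.25
```

View pics/m1s.png

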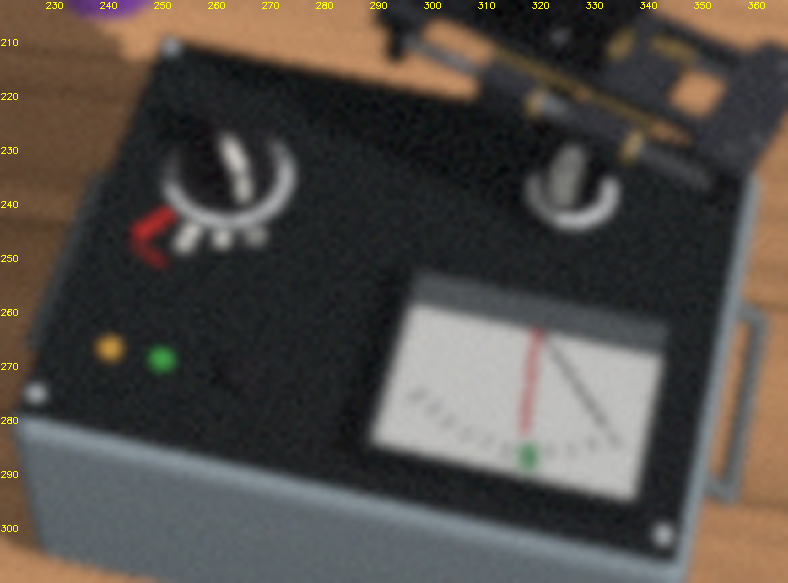

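View pics/m1t.png

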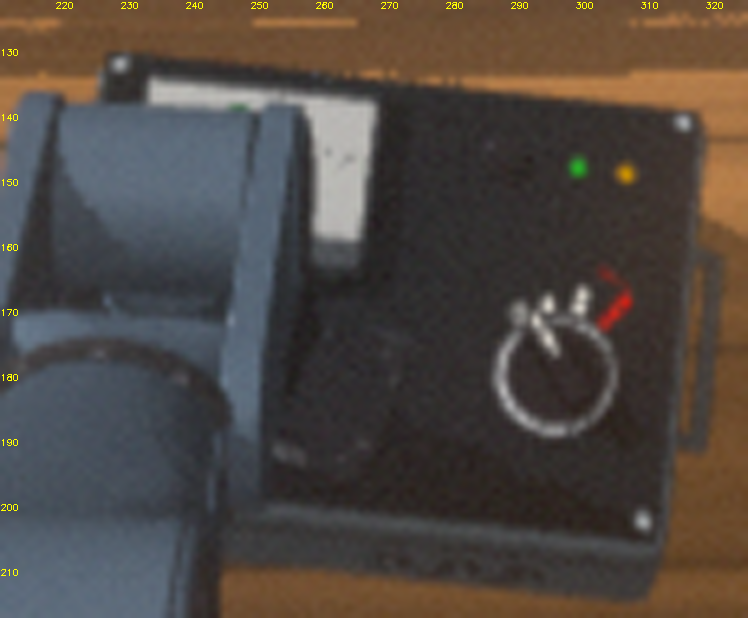

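The pointer is now just right of the green block: tip at scene (318,282), block at (318,287). It is off by about +0.045 rad, which is another 15° of knob (0.045/0.17 = 0.26 rad).

Request:
drive_tool(plan=[[[0, 0, 0, 0, 0, 1], [0, 0, 0, 0, 0, 1], [0, 0, 0, 0, 0, 0.5], [0, 0, 0, 0, 0, 0], [0, 0, 0, 0, 0, 0], [0, 0, 0, 0, 0, 0]]])

```text
time: 9.0
position: [0.5337, 0.0792, 0.3498]
tool_rot: [0.077, 0.997, -0.001, -0.001]
ft_force: [-4.5, -4.5, 5.0]
grip_width: 0.0109
```

```bash
python3 meter.py m2
```

```text
scene green [0.0877 0.0804] 13
scene red n 10 mean [0.0518 0.0751] line ang 0.141 xr 0.025 0.07
  line at green x: dy -0.0002 -> off rad 0.002
top green [0.0861 0.0804] 2
[0.53371998 0.07920763 0.34980613] [ 0.07694068  0.99703457 -0.00100869 -0.00108503] [-0.76619746  0.50347526 -0.01651267] -1.4747617701817677 9.1
```

View pics/m2s.png

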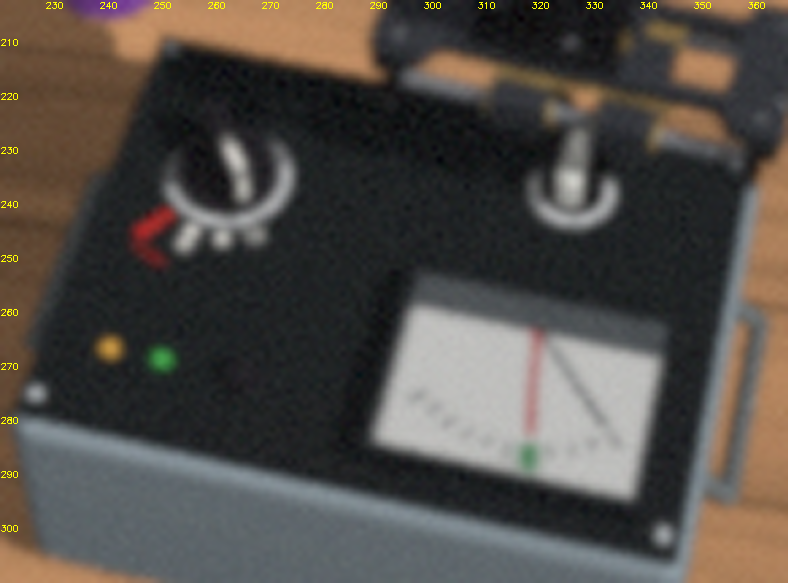

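The red pointer now aims at the middle of the green block (318,287), and the estimated error is about 0.00 rad. I'll release, rise and check again.

Request:
drive_tool(plan=[[[0, 0, 0, 0, 0, 0], [0, 0, 0, 0, 0, 0], [0, 0, 0, 0, 0, 0], [0, 0, 0, 0, 0, 0], [0, 0, 1, 0, 0, 0], [0, 0, 1, 0, 0, 0], [0, 0, 1, 0, 0, 0]]], grip=0.3)

```text
time: 9.98
position: [0.5343, 0.0799, 0.4254]
tool_rot: [0.077, 0.997, 0.0, -0.0]
ft_force: [0.7, 0.1, -0.6]
grip_width: 0.06
```

```bash
python3 meter.py m3
```

```text
scene green [0.0872 0.0797] 13
scene red n 12 mean [0.0502 0.0749] line ang 0.137 xr 0.025 0.07
  line at green x: dy 0.0003 -> off rad -0.004
[0.53512426 0.07992372 0.42736903] [7.65097511e-02 9.97063503e-01 1.62342891e-04 3.25628834e-03] [ 0.04695964 -0.15043321  0.01977648] -1.4761313740650013 10.075
```

The pointer stayed put (-0.004). Next I go to the dial at about (0.548, -0.089), with the tool heading along its bar at 0.51 rad plus a half turn (+38°).

Request:
drive_tool(plan=[[[0.1, -1, 0, 0, 0, 1], [0.1, -1, 0, 0, 0, 1], [0.1, -1, 0, 0, 0, 1], [0.1, -1, 0, 0, 0, 1], [0.1, -1, 0, 0, 0, 1], [0.05, -1, 0, 0, 0, 1], [0, -0.75, 0, 0, 0, 0.4], [0, 0, 0, 0, 0, 0]]])

```text
time: 11.08
position: [0.548, -0.0899, 0.4236]
tool_rot: [-0.254, 0.967, 0.001, -0.001]
ft_force: [0.6, 0.8, -0.3]
grip_width: 0.0605
```

```bash
python3 meter.py m4
```

```text
scene green [0.0872 0.0797] 13
scene red n 14 mean [0.0475 0.0744] line ang 0.141 xr 0.022 0.07
  line at green x: dy 0.0004 -> off rad -0.006
top green [0.0826 0.0799] 6
top red n 22 mean [0.0524 0.0755] line ang 0.144 xr 0.024 0.072
  line at green x: dy -0.0007 -> off rad 0.011
[ 0.54780375 -0.0885401   0.4239323 ] [-2.55083614e-01  9.66918530e-01  7.63340163e-04 -5.68511725e-04] [ 0.17081939 -0.10808688 -0.00241914] -2.448692988407098 11.175
```

View pics/m4s.png

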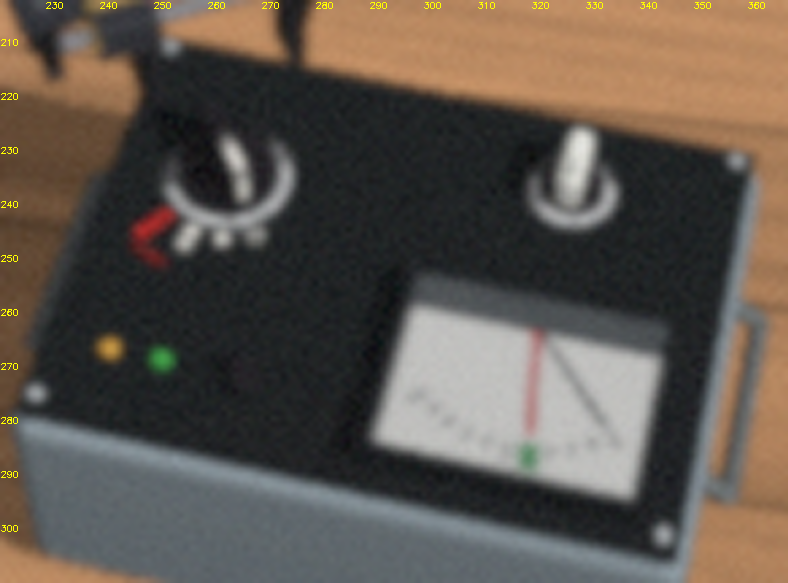

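Both cameras put the pointer on the block (|error| ≤ 0.011). The dial is at off with the fingers straddling it. I'll descend and grip.

Request:
drive_tool(plan=[[[0, 0, -1, 0, 0, 0], [0, 0, -1, 0, 0, 0], [0, 0, -0.6, 0, 0, 0], [0, 0, -0.4, 0, 0, 0], [0, 0, 0, 0, 0, 0]]])

```text
time: 11.8
position: [0.548, -0.0886, 0.3493]
tool_rot: [-0.256, 0.967, 0.0, -0.0]
ft_force: [-0.1, 0.3, 0.7]
grip_width: 0.0608
```

Request:
drive_tool(plan=[[[0, 0, 0, 0, 0, 0], [0, 0, 0, 0, 0, 0], [0, 0, 0, 0, 0, 0], [0, 0, 0, 0, 0, 0], [0, 0, 0, 0, 0, 0], [0, 0, 0, 0, 0, 0], [0, 0, 0, 0, 0, 0], [0, 0, 0, 0, 0, 0]]], grip=1, force=45)

```text
time: 12.8
position: [0.5481, -0.089, 0.3498]
tool_rot: [-0.256, 0.967, -0.0, 0.0]
ft_force: [-0.2, -0.7, -0.1]
grip_width: 0.0126
```

It grips at 12.6 mm, matching the 13 mm bar. I'll turn clockwise 12.3 units (about 1.29 rad).

Request:
drive_tool(plan=[[[0, 0, 0, 0, 0, -1], [0, 0, 0, 0, 0, -1], [0, 0, 0, 0, 0, -1], [0, 0, 0, 0, 0, -1], [0, 0, 0, 0, 0, -1], [0, 0, 0, 0, 0, -1]]])

```text
time: 13.55
position: [0.5481, -0.089, 0.3498]
tool_rot: [0.057, 0.998, -0.0, 0.0]
ft_force: [-0.5, -0.7, 0.0]
grip_width: 0.0125
```

Request:
drive_tool(plan=[[[0, 0, 0, 0, 0, -1], [0, 0, 0, 0, 0, -1], [0, 0, 0, 0, 0, -1], [0, 0, 0, 0, 0, -1], [0, 0, 0, 0, 0, -1], [0, 0, 0, 0, 0, -1], [0, 0, 0, 0, 0, -0.3], [0, 0, 0, 0, 0, 0]]])

```text
time: 14.55
position: [0.5481, -0.0891, 0.3498]
tool_rot: [0.375, 0.927, -0.0, 0.0]
ft_force: [-0.4, -1.6, 0.8]
grip_width: 0.013
```

Request:
drive_tool(plan=[[[0, 0, 0, 0, 0, 0], [0, 0, 0, 0, 0, 0], [0, 0, 0, 0, 0, 0], [0, 0, 0, 0, 0, 0], [0, 0, 0, 0, 0, 0], [0, 0, 0, 0, 0, 0]]])

```text
time: 15.3
position: [0.5481, -0.0891, 0.3498]
tool_rot: [0.376, 0.927, -0.0, 0.0]
ft_force: [-0.0, -2.9, 1.4]
grip_width: 0.0127
```

```bash
python3 meter.py m5
```

```text
scene green [0.0872 0.08  ] 14
scene red n 12 mean [0.0502 0.0749] line ang 0.137 xr 0.025 0.07
  line at green x: dy -0.0001 -> off rad 0.001
top green [0.0826 0.0799] 6
top red n 22 mean [0.0524 0.0755] line ang 0.144 xr 0.024 0.072
  line at green x: dy -0.0007 -> off rad 0.011
[ 0.54809034 -0.08905415  0.34976662] [ 3.76016652e-01  9.26612893e-01 -1.30987125e-04  8.09907585e-05] [-0.40866112 -0.10413245  0.15639157] -1.1618958222151043 15.4
```

View pics/m5s.png

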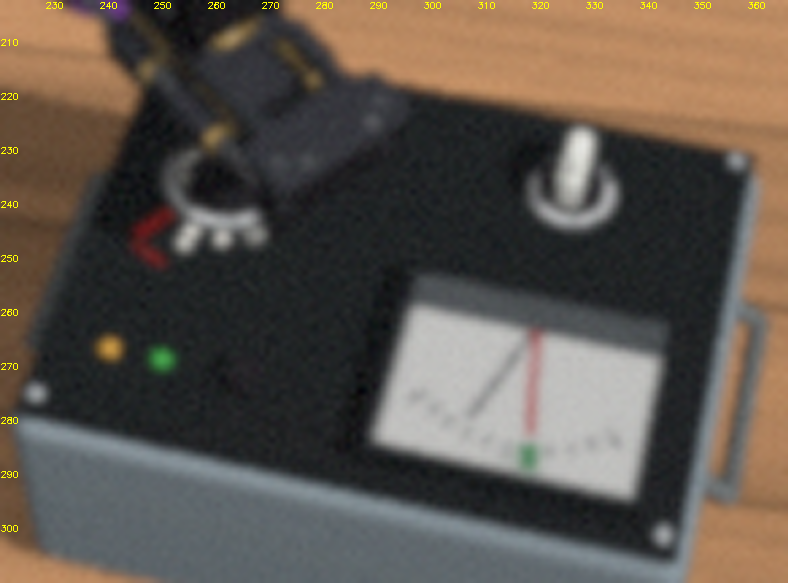

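View pics/m5t.png

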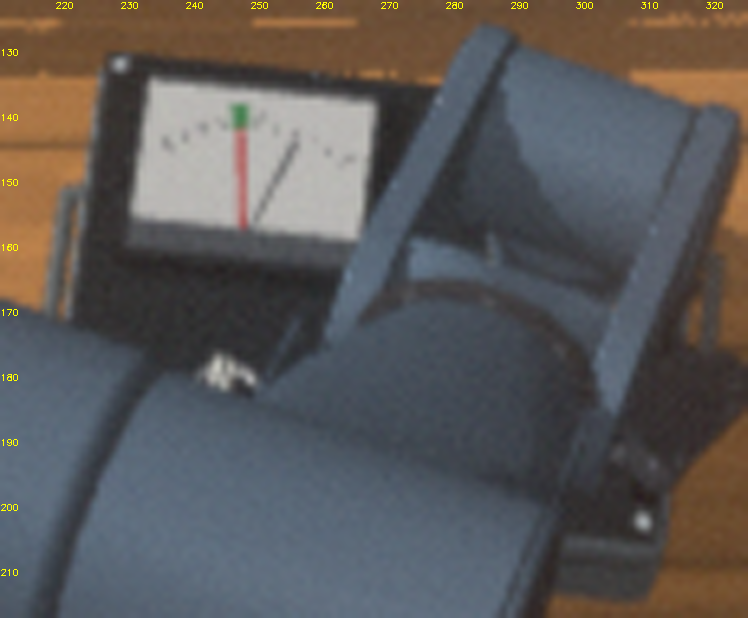

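```bash
python3 - <<'E'
import cv2
from h import *
cv2.imwrite("pics/endscene.png",camera("scene")[:,:,::-1])
a=camera("scene").astype(int)-cv2.imread("pics/scene0.png")[:,:,::-1]
d=abs(a).sum(2)
for n,(x0,y0,x1,y1) in dict(caddy=(425,240,540,335),brush=(425,200,480,250),shoeL=(95,180,145,250),shoeR=(145,175,190,245),tumbler=(130,255,170,305),bottle=(195,130,220,200)).items(): print(n,d[y0:y1,x0:x1].mean().round(1))
o=robot.get_obs();print(o["moment"],o["joint_velocities"].round(3))
E
```

```text
caddy 4.0
brush 5.2
shoeL 14.8
shoeR 74.7
tumbler 5.3
bottle 20.7
[-0.44900402 -0.09217719  0.09793792] [-0.    -0.002  0.001 -0.    -0.001  0.001]
```

View pics/endscene.png

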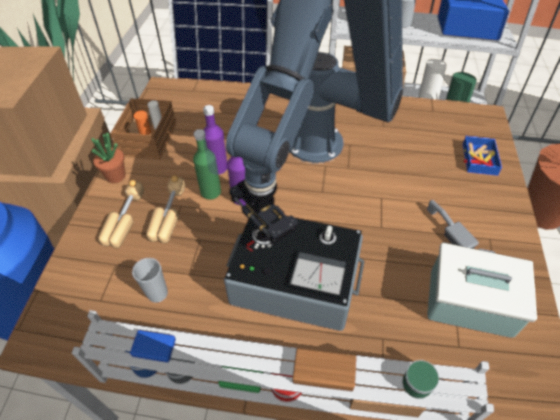

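```bash
python3 - <<'E'
from rig import robot
print(robot.hand_in())
E
```

```text
the job is handed in; nothing more can be done
None
```

The job is handed in with the gripper still holding the dial at its third position. The hand-in reported no verdict.

**What I did:** With the dial at off, I turned the set knob about 87° counter-clockwise until the red pointer was on the green block. I then gripped the selector dial with 45 N, turned it about 1.29 rad clockwise and held it there. The clock read about 15.5 s, well under the 58 s limit.

**Last checks:**
- **Red pointer:** it was within about 0.01 rad of the middle of the green block in both cameras (0.001 and 0.011).
- **Dial:** I worked out an angle of about 1.285 rad from the tool heading and the box's measured yaw. The arm covered most of the dial, so the nose could not be seen to confirm it directly.
- **Spring:** the wrist read 0.10 to 0.16 N m about the vertical axis, in line with the 0.13 N m spring, and the arm was at rest.
- **Other things on the table:** all six looked in place against the first picture. The image comparison showed clear differences around the right shoe tree, the bottle and, slightly, the left shoe tree. I put these down to the arm's shadow after viewing the picture, but did not measure those positions again.

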